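# Wedge the rocking control box steady

## Task

The white control box rocks because the rubber foot at its near right-hand corner, the corner that the orange wedge points at, is too short. Press down on that corner to feel it rock, then push the wedge thin end first under the short foot until it is snug and the box no longer rocks, but not so far that it jacks the box up, and press firmly on the corner again to prove that it stands solid. Only push and press: do not pick up the wedge or the box, leave the box standing where it is, and leave the other things on the bench alone.

Things in the scene. Friction and masses are not known exactly. Their poses are not given: they have to be found in the camera images.
- control_box: White sheet-steel box, aluminium rails on top, 180 (x) x 240 (y) x 72 mm high, 1.9 to 2.8 kg, loose. Origin: on the bench under its centre, level with the good soles; x, y along its sides, z up; front (-x) with connectors faces the robot. Domed rubber feet, 24 mm wide, at x = +-68, y = +-98 mm; case underside 18 mm above the bench. It stands level on the three good feet.
- wedge: Orange plastic levelling wedge, 130 x 50 mm, 80 g, lying loose on the bench. Origin: centre of its underside; +x to the thin end (tip at x = +65 mm, 2 mm thick), z up. Slope 1 in 10: height is 2 mm + (65 mm - x) / 10. At the thick end an upright push heel, x = -65 to -53 mm, 22 mm high, full width.
- ramp (a point): Point at the middle of the wedge's sloping top (x = +6 mm of the wedge). x down the slope to the tip, z square to the slope. The sloping face reaches 59 mm either way in x and 25 mm in y.
- foot_dome (a point): Centre of the spherical sole (12 mm radius) of the short foot, at x = -68, y = -98 mm of the box; the foot's lowest point is 12 mm below it. This foot is 3.5 to 6 mm shorter than the others and hangs that far above the bench.
- press_point (a point): Where to press: on the aluminium rail on top of the box, straight above the short foot, 72 mm above the bench. Unwedged, a press of about 3 to 6 N tips this corner down until the short foot meets the bench; let go, the box rocks back level.
- motor: Black and silver stepper motor, 42 x 42 mm, 64 mm high with its shaft, standing on the bench (bystander). Origin: centre of its underside.
- spanner: Steel spanner 160 mm long lying on the bench on the robot's side of the box (bystander). Origin: centre of its underside.
- oil_bottle: Small white bottle with red cap, 32 mm wide, 75 mm high (bystander). Origin: centre of its underside.
- screw_bin: Open blue bin, 110 x 130 x 50 mm, with screws in it (bystander). Origin: centre of its underside.
There are look-alikes about, which are no part of the job. Several things have the shape of the wedge; the one meant has the colours described above.

How it is judged (in metres and radians):
On the way, in this order (a step that is already met when the one before it is completed fails the run):
1. a press on the short-footed corner rocks the box (tilted over 0.015 rad under the fingers) (contact force between the fingers and control_box above 0.5 N and angle between control_box's own z axis and vertical above 0.015 rad and height (world z) of press_point below 0.0705 m), for 0.1 s.
2. pressed with over 4 N on that corner for 0.4 s, the wedge carries the foot with over 2 N and the box stays level within 0.012 rad (contact force between the fingers and control_box above 4 N and contact force between wedge and control_box above 2 N and angle between control_box's own z axis and vertical below 0.012 rad), for 0.4 s.
At the end, for the whole second after the job is handed in: The box stands level within 0.012 rad (about 1.5 mm at a corner) and at rest; the short foot stands over the wedge's slope, within 20 mm of its midline, with less than 1.5 mm of play above the slope; the wedge lies on the bench, at rest (angle between control_box's own z axis and vertical below 0.012 rad and z of foot_dome in the frame of ramp below 0.0135 m and x of foot_dome in the frame of ramp between -0.055 and 0.058 m and y of foot_dome in the frame of ramp between -0.02 and 0.02 m and height (world z) of wedge below 0.006 m and linear speed of each of control_box, wedge below 0.01 m/s); the robot touches nothing.
It fails at once if the wedge was lifted off the bench (over 12 mm) (height (world z) of wedge above 0.012 m).
It fails at once if the box was lifted (over 15 mm) (height (world z) of control_box above 0.015 m).
It fails at once if the box was shoved over 30 mm from its place (distance of control_box from where it was at the start of the episode above 0.03 m).
It fails at once if a bystander was disturbed (moved over 25 mm) (distance of any of motor, spanner, oil_bottle, screw_bin from where it was at the start of the episode above 0.025 m).
It also fails if it takes over 51 s, if anything falls off the work surface, if the arm or the gripper's body presses on something with over 40 N, if the wrist force passes 120 N, or if a joint passes its speed limit or range.

## Robot

A 7-joint arm with a two-finger parallel gripper is mounted at the origin on the work surface. World frame = base frame: x ahead of the robot, y to its left, z up, the work surface at z = 0. Lengths are in mm, angles in rad, forces in N, time in s.
With the tool pointing down it reaches from about 400 to 875 mm from the base axis. Payload 4.4 kg.
Tool frame: the origin (TCP) lies at the very end of the fingers, on their centre line; the grasp point (between the pads) lies 19 mm behind it; z points along the fingers, y is the line along which they close (so a half turn about z gives the same grasp; the last joint's range is limited). The gripper opens to 85 mm and grips with 20 to 120 N. Pads are 22 mm wide; open, the fingers measure 114 mm over their backs; the gripper's body (76 mm by 85 mm) begins 54 mm behind the grasp point. The pads swing forward as they close: fully open they stand 13 mm farther back than shut.
Start: joints at [1.055, 0.628, 0.038, 1.517, -0.027, 0.996, -0.02], TCP at [282.639, -585.349, 231.313] pointing down, gripper open.
Joint ranges: [-3.06, 3.06], [-0.37, 2.12], [-1.25, 1.32], [0.18, 2.47], [-1.1, 4.24], [0.23, 1.98], [-2.94, 2.94]. Speed limits (rad/s): [2.57, 2.57, 3.14, 3.14, 3.14, 3.14, 3.14].

## Interface

Orientations are given as [roll, pitch, yaw] about the fixed x, y, z axes, in that order (R = Rz(yaw) Ry(pitch) Rx(roll)).
In Python, from cell import ctrl gives the robot as it stands.
- The arm moves only by the tool step_arm, never from a script. Its argument "series" is a list that holds one entry, the list of rows, each a list of 7 numbers: the turn, a rotation vector about the tool's x, y, z as a fraction of full scale, then the shift along the tool's x, y, z as a fraction of full scale, then the closure, from 0 (fully open) to 1 (shut). In form: [[[ax, ay, az, tx, ty, tz, gripper], ...]]. A call has 1 to 12 rows; each row shifts and turns the commanded pose from where the row before left it, along the tool's axes as they then stand; what a row does not reach is not made up. Full scale, the value 1, is 150 mm for a shift and 45 degrees for a turn. A row lasts 1/10 s, in which the tool goes at most 50 mm and 8.59 degrees, less where a joint would pass 70% of its speed; a pose out of reach is approached as far as the arm can. A call with a number of a shift or a turn outside -1 to 1 is refused whole. A call with a gripper value outside its range is refused whole. The fingers move at their own pace and stop on an object; the grip force is fixed at half the most. Time passes only in rows, so rows that do not move let the fingers close. It gives the time, the measured TCP pose, the force, the opening and the grip force at its end, in the units of the state.
- ctrl.read_state(): the state, without advancing time (a new reading comes with each control period).
- ctrl.get_image(name): name is "scene" or "side" or "wrist"; returns a dict with "img" (400x640x3 uint8, red, green, blue), "fx", "fy", "cx", "cy" (pixels), "R" (3x3) and "t" (3): a world point X has camera coordinates R X + t. Camera axes: x right, y down, z forward; pixel columns grow to the right and rows downward; lengths in mm; the calibration is good to about 2 mm. A picture is of the moment at which its call begins. There is no depth.
- ctrl.finish_job(): hands the job in; it is judged then, once.
Trained networks look in a picture, given as the dict that the camera call returned (one of the last four; its "shot" number tells which), for a name from the list of things; names that differ only in an ending like _2 or _b are one class to them, and where a whole thing is asked for, a point or a joint stands for the part that bears it (a point fixed in the world has none). Each returns a list of dicts, best first, with "score" (0 to 1); they miss things now and then, are a little off and sometimes report something else, mostly with a low value. They report only what shows in the picture. A call takes as long as a camera call. They do not tell look-alikes from the thing itself.
- ctrl.recognise(picture, thing): "centre" ([column, row] in pixels, amid what is visible of it).
The state is a dict: "clock": time; "qpos": joint angles; "qd": joint speeds; "tau": joint torques, N m; "eef_pos": TCP position; "tool_rot": TCP orientation; "force": force on the tool from outside, world axes, zero at the start; "torque": the same for the moment, N m; "width": finger opening in mm; "gripper_force": force on a finger pad.
Only numpy, scipy, OpenCV 4.12 (cv2) and the standard library are available. Lean on these libraries where they do the work, as an engineer would, in place of code of your own. Each camera call takes 0.05 s, during which the arm holds its last target. There are 200 camera calls.

## Working session

There is one attempt and no reset: what is moved stays moved. The work goes in short steps, Python scripts to look and compute and a tool call to move; the robot and the scene stay as the last step left them, time stands still between calls to the robot, and variables do not carry over. Pictures are saved under pics/ and viewed, at most 10 in all, crops included, and the job is handed in when it is done.

Besides the shell and the picture viewer there is one more tool, called after "Emit:" by a JSON object that holds its "method" and its "body". step_arm: Moves the arm, as the interface text tells. Shift numbers are shares of 150 mm and turn numbers shares of 45 degrees, none past 1 either way. Its arguments: {"type":"object","properties":{"series":{"type":"array","items":{"type":"array","items":{"type":"array","items":{"type":"number","minimum":-1,"maximum":1}}}}},"required":["series"]}

```bash
mkdir -p pics
cat > h.py <<'E'
import numpy as np, cv2
from cell import ctrl
from scipy.spatial.transform import Rotation as Ro
def shot(n,f=None):
    p=ctrl.get_image(n)
    if f: cv2.imwrite('pics/'+f,p['img'][:,:,::-1])
    return p
def atz(p,uv,z):
    R=np.array(p['R']);t=np.array(p['t'])
    d=R.T@np.array([(uv[0]-p['cx'])/p['fx'],(uv[1]-p['cy'])/p['fy'],1]);c=-R.T@t
    return c+d*(z-c[2])/d[2]
def proj(p,X):
    c=np.array(p['R'])@np.array(X,float)+np.array(p['t'])
    return np.array([p['fx']*c[0]/c[2]+p['cx'],p['fy']*c[1]/c[2]+p['cy']])
def tri(obs):
    A=[];b=[]
    for p,uv in obs:
        R=np.array(p['R']);t=np.array(p['t'])
        d=R.T@np.array([(uv[0]-p['cx'])/p['fx'],(uv[1]-p['cy'])/p['fy'],1]);d/=np.linalg.norm(d);c=-R.T@t
        M=np.eye(3)-np.outer(d,d);A.append(M);b.append(M@c)
    return np.linalg.lstsq(np.vstack(A),np.hstack(b),rcond=None)[0]
E
python3 - <<'E'
from h import *
import pickle
P={}
for n in ('scene','side','wrist'):
    p=shot(n,n+'0.png');P[n]=p
    print(n,np.round(-np.array(p['R']).T@p['t']),p['fx'])
    for th in ('control_box','wedge','press_point','ramp','foot_dome','spanner','motor','oil_bottle','screw_bin'):
        print(th,[(np.round(d['centre']),round(d['score'],2)) for d in ctrl.recognise(p,th)][:4])
pickle.dump(P,open('P0.pkl','wb'))
print(ctrl.read_state())
a=np.vstack([P['scene']['img'],P['side']['img']]);
E
```

```text
scene [1083. -402.  828.] 372.5761016955293
control_box [(array([351., 202.]), 0.95)]
wedge [(array([270., 216.]), 0.78), (array([231., 289.]), 0.77), (array([154., 286.]), 0.76), (array([242., 189.]), 0.75)]
press_point [(array([349., 199.]), 0.78)]
ramp [(array([241., 183.]), 0.88), (array([179., 230.]), 0.77), (array([230., 288.]), 0.65), (array([267., 212.]), 0.62)]
foot_dome []
spanner [(array([337., 171.]), 0.76)]
motor [(array([281., 256.]), 0.83)]
oil_bottle [(array([389., 165.]), 0.57)]
screw_bin [(array([447., 201.]), 0.74)]
side [ 128. 1139.  902.] 482.36044346991383
control_box [(array([296., 219.]), 0.96)]
wedge [(array([348., 201.]), 0.92), (array([327., 168.]), 0.88), (array([384., 208.]), 0.77), (array([362., 156.]), 0.59)]
press_point [(array([293., 220.]), 0.71)]
ramp [(array([362., 156.]), 0.83), (array([347., 200.]), 0.81), (array([326., 169.]), 0.66), (array([387., 207.]), 0.64)]
foot_dome [(array([345., 198.]), 0.59)]
spanner [(array([336., 253.]), 0.5)]
motor [(array([310., 183.]), 0.7)]
oil_bottle [(array([290., 266.]), 0.71)]
screw_bin [(array([214., 264.]), 
[... 251 characters left out ...]
]
screw_bin []
{'clock': 1.5, 'qpos': array([ 1.05519413,  0.628398  ,  0.03850653,  1.51741961, -0.0270036 ,
        0.99630366, -0.01996474]), 'qd': array([-0.00179952, -0.0005861 , -0.00033749,  0.00086309, -0.00089206,
        0.00254082, -0.00135259]), 'tau': array([-3.05590274e-04, -5.63268650e+01,  1.22568950e+00, -1.93784738e+01,
        1.09873453e-02,  1.73209792e-03,  1.70006430e-06]), 'eef_pos': array([ 282.63404502, -585.33774669,  231.30855103]), 'tool_rot': array([-3.14158179e+00, -3.51070130e-05,  4.49804769e-01]), 'force': array([-0.20890267, -0.17448502,  0.35293981]), 'torque': array([ 0.01904385,  0.05544048, -0.01198743]), 'gripper_force': 0.0, 'width': 85.4101652098326}
```

View pics/scene0.png

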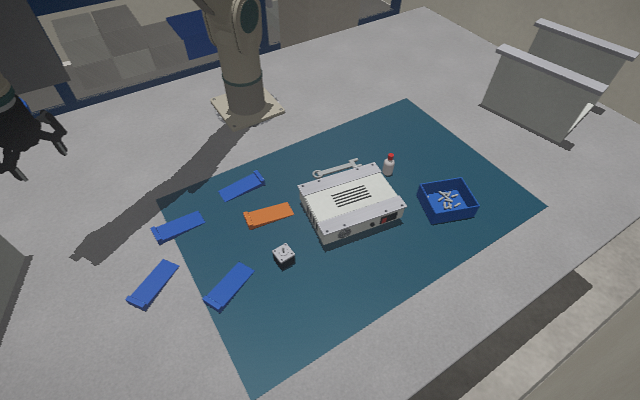

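View pics/side0.png

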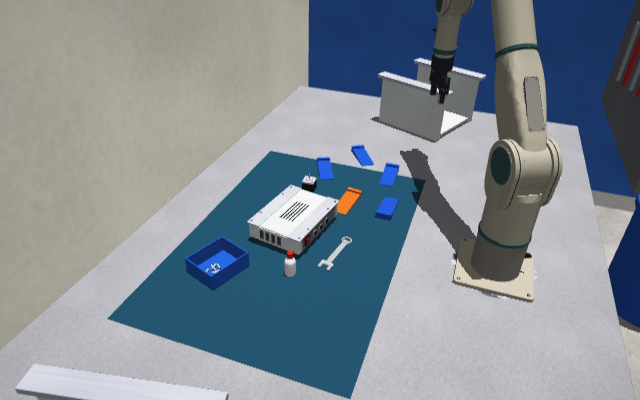

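The scene picture shows the orange wedge at about (268,215) with its heel at the left (248,218), pointing at the box at (352,203). The side picture shows the wedge at (349,200) against the box corner at about (337,207).

Run:
```python
from h import *
import pickle
P=pickle.load(open('P0.pkl','rb'))
for n in('scene','side'):
    p=P[n];h=cv2.cvtColor(p['img'],cv2.COLOR_RGB2HSV)
    m=cv2.inRange(h,(5,150,80),(20,255,255))
    k,l,s,c=cv2.connectedComponentsWithStats(m);i=1+np.argmax(s[1:,4]);m=(l==i)
    print(n,s[i],c[i],np.round(atz(p,c[i],8)))
    r=cv2.minAreaRect(np.argwhere(m)[:,::-1].astype(np.float32));b=cv2.boxPoints(r)
    print(np.round([atz(p,x,5) for x in b]).tolist())
s,e=P['scene'],P['side']
for nm,uv in dict(a=(299,183),b=(376,165),c=(405,205),d=(322,241)).items():print(nm,np.round(atz(s,uv,72)))
for nm,uv in dict(a=(290,186),b=(338,204),c=(300,250),d=(249,228)).items():print(nm,np.round(atz(e,uv,72)))
for th in ('motor','oil_bottle','spanner'):
    print(th,[np.round(atz(p,ctrl_uv,20)) for p,ctrl_uv in ((s,{'motor':(281,256),'oil_bottle':(389,165),'spanner':(337,171)}[th]),(e,{'motor':(310,183),'oil_bottle':(290,266),'spanner':(336,253)}[th]))])
st=ctrl.read_state();R=Ro.from_euler('xyz',st['tool_rot']).as_matrix();print(R.round(3))
```

```text
scene [244 202  49  26 673] [267.70579495 214.30609212] [ 483. -170.    8.]
[[439.0, -223.0, 5.0], [472.0, -94.0, 5.0], [528.0, -114.0, 5.0], [494.0, -238.0, 5.0]]
side [337 188  24  27 380] [347.82105263 200.28684211] [ 481. -171.    8.]
[[518.0, -116.0, 5.0], [502.0, -282.0, 5.0], [448.0, -238.0, 5.0], [468.0, -80.0, 5.0]]
a [479. -64.  72.]
b [535. 159.  72.]
c [693. 132.  72.]
d [ 672. -114.   72.]
a [656. -89.  72.]
b [478. -46.  72.]
c [505. 202.  72.]
d [677. 164.  72.]
motor [array([ 627., -206.,   20.]), array([ 632., -210.,   20.])]
oil_bottle [array([519., 232.,  20.]), array([528., 217.,  20.])]
spanner [array([456.,  81.,  20.]), array([428., 119.,  20.])]
[[ 0.901  0.435  0.   ]
 [ 0.435 -0.901  0.   ]
 [ 0.    -0.    -1.   ]]
```

Emit:
{"method": "step_arm", "body": {"series": [[[0,0,0,0.24,-0.19,0.027,1],[0,0,0,0.24,-0.19,0.027,1],[0,0,0,0.24,-0.19,0.027,1],[0,0,0,0.24,-0.19,0.027,1],[0,0,0,0.24,-0.19,0.027,1],[0,0,0,0.24,-0.19,0.027,1],[0,0,0,0.24,-0.19,0.027,1],[0,0,0,0.24,-0.19,0.027,1],[0,0,0,0.24,-0.19,0.027,1],[0,0,0,0.24,-0.19,0.027,1]]]}}

```text
clock: 2.5
eef_pos: [483.7, -170.6, 191.0]
tool_rot: [3.141, -0.001, 0.45]
force: [1.1, 0.6, -0.0]
width: 0.2
gripper_force: 0.0
```

Emit:
{"method": "step_arm", "body": {"series": [[[0,0,-0.18,0,0,0,1],[0,0,-0.18,0,0,0,1],[0,0,-0.18,0,0,0,1],[0,0,-0.18,0,0,0,1],[0,0,-0.18,0,0,0,1],[0,0,-0.18,0,0,0,1],[0,0,0,0,0,0,1]]]}}

```text
clock: 3.2
eef_pos: [483.0, -172.3, 190.9]
tool_rot: [3.141, -0.0, 1.298]
force: [0.2, -1.1, -0.3]
width: 0.1
gripper_force: 0.0
```

Run:
```python
from h import *
import pickle
p=shot('wrist','w1.png');pickle.dump(p,open('w1.pkl','wb'))
s=ctrl.read_state();print(s['clock'],s['eef_pos'],s['tool_rot'],s['force'],s['qpos'].round(2),s['width'])
print(np.round(-np.array(p['R']).T@p['t']))
for th in ('press_point','ramp','foot_dome','wedge'):
    print(th,[(np.round(d['centre']),round(d['score'],2)) for d in ctrl.recognise(p,th)][:4])
```

```text
3.25 [ 482.9567351  -172.38888095  190.9236757 ] [ 3.14132267e+00 -2.98991103e-04  1.29471083e+00] [ 0.0604332  -0.25048476  0.35187682] [ 0.44  0.49 -0.21  1.94  0.15  0.73 -0.14] -0.058245974856888545
[ 503. -101.  334.]
press_point [(array([380.,  39.]), 0.74)]
ramp [(array([324., 172.]), 0.96), (array([462., 279.]), 0.75), (array([221., 211.]), 0.61)]
foot_dome []
wedge [(array([464., 277.]), 0.96), (array([219., 216.]), 0.92), (array([318., 173.]), 0.64)]
```

View pics/w1.png

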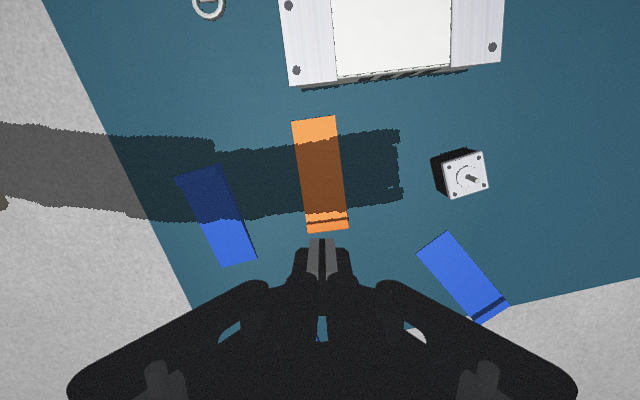

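The wrist view shows the wedge with tip corners at about (291,121) and (335,115) and heel back corners (307,233), (349,228). The box's short-footed corner is at about (290,86), the rail's far corner at (502,61), and the screw at (296,70).

Run:
```python
from h import *
import pickle
from scipy.optimize import least_squares
p=pickle.load(open('w1.pkl','rb'));P=pickle.load(open('P0.pkl','rb'))
h=cv2.cvtColor(p['img'],cv2.COLOR_RGB2HSV)
m=cv2.inRange(h,(4,120,60),(22,255,255));k,l,s,c=cv2.connectedComponentsWithStats(m);i=1+np.argmax(s[1:,4]);m=((l==i)*255).astype(np.uint8)
q=cv2.approxPolyDP(cv2.findContours(m,0,1)[0][0],5,True)[:,0];print('wedge poly',q.tolist())
tip=[(291,121),(335,115)];heel=[(307,233),(349,228)]
a=[atz(p,u,2) for u in tip];b=[atz(p,u,22) for u in heel]
print('tip',np.round(a,1).tolist(),'heel',np.round(b,1).tolist())
T=np.mean(a,0)[:2];H=np.mean(b,0)[:2];d=T-H;print('mid',T,H,'len',np.hypot(*d),'yaw',np.degrees(np.arctan2(d[1],d[0])))
C=atz(p,(290.5,86),72);D=atz(p,(502,61.5),72);e=(D-C)[:2];print('corner',C,D,np.hypot(*e),np.degrees(np.arctan2(e[1],e[0])))
ex=e/np.hypot(*e);ey=np.array([-ex[1],ex[0]])
print('press',C[:2]+ex*22+ey*22)
# box corners in all cams
yaw=np.arctan2(ex[1],ex[0]);ctr=C[:2]+ex*90+ey*120;print('centre',ctr)
g=cv2.cvtColor(p['img'],cv2.COLOR_RGB2GRAY)
for n,uv in (('scene',[(299,183),(376,165),(405,205),(322,241)]),('side',[(338,204),(300,250),(249,228),(290,186)])):
  for sx,sy,u in zip((-90,-90,90,90),(-120,120,120,-120),uv):
    X=[*(ctr+ex*sx+ey*sy),72];print(n,proj(P[n],X).round(1),u)
```

```text
wedge poly [[334, 115], [291, 122], [309, 233], [348, 227]]
tip [[468.1, -98.8, 2.0], [517.6, -105.9, 2.0]] heel [[450.2, -226.8, 22.0], [499.9, -234.0, 22.0]]
mid [ 492.83787389 -102.35641221] [ 475.03095154 -230.41459298] len 129.29030956091256 yaw 82.08359145216782
corner [483.78386626 -71.53312707  72.        ] [ 660.77797476 -101.03531755   72.        ] 179.43604344638598 -9.463321402443862
press [509.10162567 -53.44967999]
centre [592.28900407  32.0363427 ]
scene [297.6 185.1] (299, 183)
scene [375.  161.7] (376, 165)
scene [408.  206.4] (405, 205)
scene [324.1 235.5] (322, 241)
side [338.7 199.4] (338, 204)
side [298.8 240.4] (300, 250)
side [246.  220.8] (249, 228)
side [289.9 183.8] (290, 186)
```

Emit:
{"method": "step_arm", "body": {"series": [[[0,0,0,0.27,-0.017,0,1],[0,0,0,0.27,-0.017,0.1,1],[0,0,0,0.27,-0.016,0.2,1],[0,0,-0.075,0,0,0.2,1],[0,0,0,0,0,0.15,1],[0,0,0,0,0,0.08,1],[0,0,0,0,0,0,1],[0,0,0,0,0,0,1]]]}}

```text
clock: 4.25
eef_pos: [508.8, -53.8, 82.1]
tool_rot: [3.141, 0.0, 1.356]
force: [-0.2, -0.3, -0.3]
width: 0.0
gripper_force: 0.0
```

Run:
```python
from h import *
s=ctrl.read_state();print(s['clock'],s['eef_pos'],s['tool_rot'],s['force'])
p=shot('side');u=proj(p,s['eef_pos']).astype(int);print(u)
a=cv2.resize(p['img'][130:290,220:420],None,fx=4,fy=4,interpolation=2)[:600];cv2.imwrite('pics/side1.png',a[:,:,::-1])
```

```text
4.25 [508.84313407 -53.80238511  82.12369038] [3.14072446e+00 7.95941927e-05 1.35595444e+00] [-0.19333224 -0.27575438 -0.34727269]
[329 197]
```

View pics/side1.png

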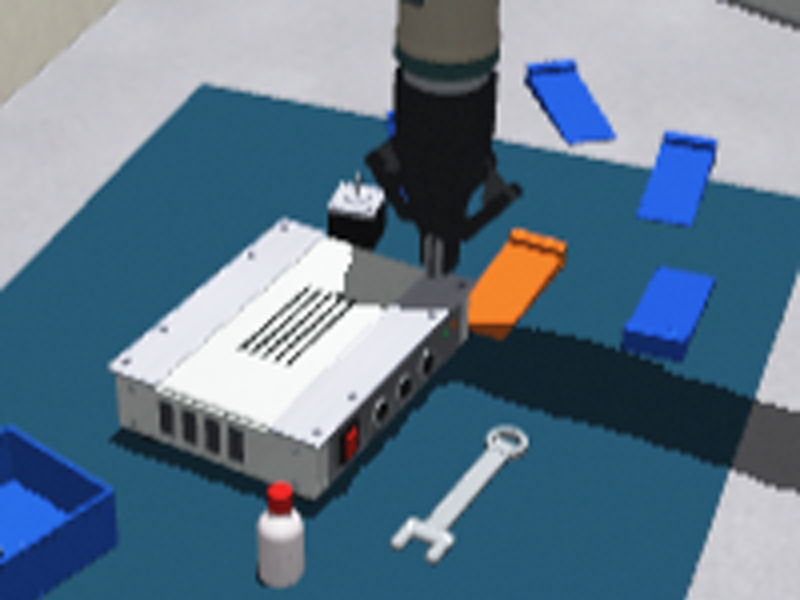

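The side crop shows the finger tips, at about (433,272), just above the rail beside the short-foot corner at (468,283). Now the press.

Emit:
{"method": "step_arm", "body": {"series": [[[0,0,0,0,0,0.04,1],[0,0,0,0,0,0.027,1],[0,0,0,0,0,0.007,1],[0,0,0,0,0,0.007,1],[0,0,0,0,0,0.005,1],[0,0,0,0,0,0,1]]]}}

```text
clock: 4.9
eef_pos: [507.5, -54.2, 68.7]
tool_rot: [-3.14, 0.001, 1.356]
force: [-2.5, -2.3, 4.2]
width: 0.3
gripper_force: 2.0
```

Emit:
{"method": "step_arm", "body": {"series": [[[0,0,0,0,0,0.003,1],[0,0,0,0,0,0,1],[0,0,0,0,0,0,1]]]}}

```text
clock: 5.2
eef_pos: [508.0, -53.7, 68.2]
tool_rot: [-3.141, 0.0, 1.357]
force: [-4.2, -3.2, 4.7]
width: -0.1
gripper_force: 2.3
```

Run:
```python
from h import *
s=ctrl.read_state();print(s['clock'],s['eef_pos'],s['force'])
```

```text
5.2 [507.96837031 -53.68839681  68.22838413] [-4.17609167 -3.21689078  4.6544131 ]
```

Emit:
{"method": "step_arm", "body": {"series": [[[0,0,0,0,0,0.004,1],[0,0,0,0,0,0,1]]]}}

```text
clock: 5.4
eef_pos: [508.2, -53.5, 67.6]
tool_rot: [-3.141, 0.0, 1.357]
force: [-3.7, -2.2, 5.5]
width: -0.3
gripper_force: 2.2
```

Emit:
{"method": "step_arm", "body": {"series": [[[0,0,0,0,0,0.004,1],[0,0,0,0,0,0,1]]]}}

```text
clock: 5.6
eef_pos: [507.9, -53.6, 66.9]
tool_rot: [-3.141, 0.0, 1.357]
force: [-4.4, -2.6, 5.3]
width: 0.1
gripper_force: 2.7
```

Emit:
{"method": "step_arm", "body": {"series": [[[0,0,0,0,0,0.004,1],[0,0,0,0,0,0,1]]]}}

```text
clock: 5.8
eef_pos: [507.9, -53.7, 66.8]
tool_rot: [-3.141, 0.001, 1.357]
force: [-5.1, -2.3, 9.4]
width: 0.0
gripper_force: 4.7
```

Emit:
{"method": "step_arm", "body": {"series": [[[0,0,0,0,0,-0.15,1],[0,0,0,0,0,-0.15,1],[0,0,0,-0.273,0.007,0,1],[0,0,0,-0.273,0.007,0,1],[0,0,0,-0.273,0.007,0,1],[0,0,0,-0.273,0.007,0,1],[0,0,0,-0.273,0.007,0,1],[0,0,0,0,0,0.22,1],[0,0,0,0,0,0.22,1],[0,0,0,0,0,0.16,1],[0,0,0,0,0,0.07,1],[0,0,0,0,0,0,1]]]}}

```text
clock: 7.0
eef_pos: [470.4, -253.8, 9.7]
tool_rot: [-3.141, -0.001, 1.358]
force: [0.1, 0.1, 0.9]
width: 0.3
gripper_force: 0.0
```

Run:
```python
from h import *
s=ctrl.read_state();print(s['clock'],s['eef_pos'],s['tool_rot'],s['force'])
p=shot('wrist','w2.png');print(-np.array(p['R']).T@p['t'])
```

```text
7.0 [ 470.35058013 -253.77827561    9.69688705] [-3.14076271e+00 -1.26426660e-03  1.35785612e+00] [0.05354269 0.14623747 0.9023738 ]
[ 486.46579922 -181.78735992  152.92444386]
```

View pics/w2.png

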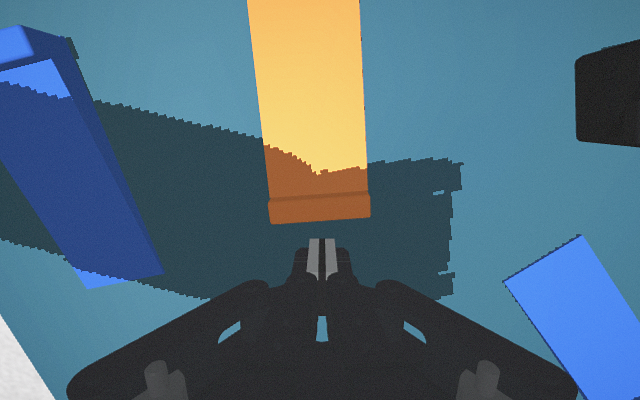

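The wrist view shows the wedge's heel at (268–370, 220), centred ahead of the closed fingers at (322,240), tilted about 4° relative to the tool. I start pushing.

Emit:
{"method": "step_arm", "body": {"series": [[[0,0,0,0.05,0,0,1],[0,0,0,0.04,0,0,1],[0,0,0,0.04,0,0,1],[0,0,0,0.04,0,0,1],[0,0,0,0.04,0,0,1],[0,0,0,0.04,0,0,1],[0,0,0,0.04,0,0,1],[0,0,0,0.04,0,0,1],[0,0,0,0,0,0,1]]]}}

```text
clock: 7.95
eef_pos: [480.9, -204.9, 10.9]
tool_rot: [-3.142, -0.001, 1.359]
force: [0.5, -0.1, -1.0]
width: 0.2
gripper_force: 0.0
```

```bash
cat >> h.py <<'E'
FOOT=np.array([509.1,-53.4])
def wedge(f=None):
    s=ctrl.read_state();p=shot('wrist',f)
    h=cv2.cvtColor(p['img'],cv2.COLOR_RGB2HSV)
    m=cv2.inRange(h,(4,120,60),(22,255,255));k,l,st,c=cv2.connectedComponentsWithStats(m);i=1+np.argmax(st[1:,4]);m=((l==i)*255).astype(np.uint8)
    q=cv2.approxPolyDP(cv2.findContours(m,0,1)[0][0],5,True)[:,0]
    print(s['clock'],s['eef_pos'].round(1),s['force'].round(1),'poly',q.tolist());return p,q
E
python3 - <<'E'
from h import *
wedge('w3.png')
E
```

```text
7.95 [ 480.9 -204.9   10.9] [ 0.5 -0.1 -1. ] poly [[249, 0], [269, 240], [365, 239], [358, 0]]
```

View pics/w3.png

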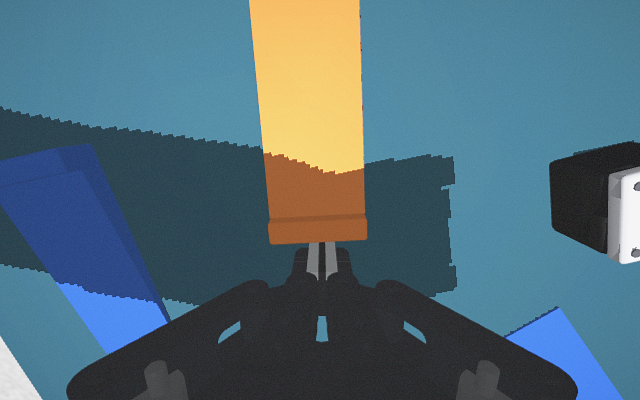

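The heel is now on the fingertips (back edge (270,243)–(367,238)) and the wedge is turning into line.

Run:
```python
from h import *
p=shot('wrist')
b=[atz(p,u,22)[:2] for u in((270,244),(367,239))]
l=[atz(p,(249,0),0),]; d=b[1]-b[0];y=np.arctan2(d[1],d[0])+np.pi/2
print(b,np.hypot(*d),np.degrees(y))
# yaw from the front bottom line of the heel/slope (z~14) and right edge
b2=[atz(p,u,22)[:2] for u in((270,221),(366,216))];d=b2[1]-b2[0];print(b2,np.degrees(np.arctan2(d[1],d[0])+np.pi/2))
r=[atz(p,(366,222),13.8)[:2]];r.append(atz(p,(358,0),5.0)[:2]);d=r[1]-r[0];print(r,np.degrees(np.arctan2(d[1],d[0])))
H=np.mean(b,0)
for yy in (y,np.radians(80.5)):
  u=np.array([np.cos(yy),np.sin(yy)]);v=FOOT-H;print('foot in wedge: along',v@u-65,'lat',u[0]*v[1]-u[1]*v[0])
```

```text
[array([ 457.57373177, -189.56580232]), array([ 506.41855726, -197.23475676])] 49.44319810937025 81.07703522655704
[array([ 460.86475479, -177.44685336]), array([ 507.98396046, -184.88842164])] 81.02536399293139
[array([ 508.12249913, -191.42010903]), array([523.14587196, -88.35865055])] 81.70635160119657
foot in wedge: along 77.50994524676258 lat -5.06090496139139
foot in wedge: along 77.55368637837879 lat -3.6254314499560643
```

Emit:
{"method": "step_arm", "body": {"series": [[[0,0,0,0.04,0,0,1],[0,0,0,0.04,0,0,1],[0,0,0,0.04,0,0,1],[0,0,0,0.04,0,0,1],[0,0,0,0.04,0,0,1],[0,0,0,0,0,0,1]]]}}

```text
clock: 8.65
eef_pos: [487.3, -175.5, 11.0]
tool_rot: [3.141, -0.001, 1.359]
force: [0.2, 0.5, 1.4]
width: -0.0
gripper_force: 0.0
```

Emit:
{"method": "step_arm", "body": {"series": [[[0,0,0,0.02,0,0,1],[0,0,0,0.02,0,0,1],[0,0,0,0,0,0,1]]]}}

```text
clock: 8.95
eef_pos: [488.3, -170.8, 11.0]
tool_rot: [3.141, -0.0, 1.357]
force: [0.2, 0.3, 0.0]
width: 0.1
gripper_force: 0.0
```

Emit:
{"method": "step_arm", "body": {"series": [[[0,0,0,0.014,0,0,1],[0,0,0,0.014,0,0,1],[0,0,0,0,0,0,1]]]}}

```text
clock: 9.25
eef_pos: [489.2, -166.8, 11.0]
tool_rot: [3.142, -0.0, 1.357]
force: [1.1, 0.3, 0.2]
width: 0.1
gripper_force: 0.0
```

Run:
```python
from h import *
wedge('w4.png')
```

```text
9.25 [ 489.2 -166.8   11. ] [1.1 0.3 0.2] poly [[257, 47], [270, 242], [366, 240], [362, 59], [279, 64]]
```

View pics/w4.png

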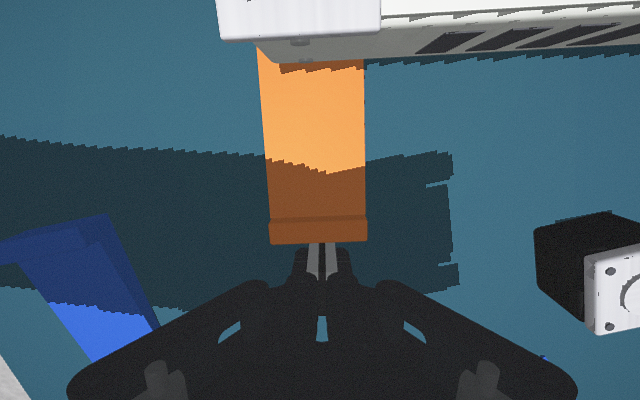

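The wedge is under the box corner, centred, with its heel square on the fingers. About 39 of the estimated 43.5 mm is done, so I continue in small steps and watch the force.

Emit:
{"method": "step_arm", "body": {"series": [[[0,0,0,0.014,0,0,1],[0,0,0,0,0,0,1]]]}}

```text
clock: 9.5
eef_pos: [489.4, -165.1, 10.9]
tool_rot: [-3.141, 0.0, 1.357]
force: [-0.3, -0.5, -0.2]
width: 0.0
gripper_force: 0.4
```

Emit:
{"method": "step_arm", "body": {"series": [[[0,0,0,0.014,0,0,1],[0,0,0,0,0,0,1]]]}}

```text
clock: 9.7
eef_pos: [489.8, -163.4, 10.9]
tool_rot: [-3.141, 0.001, 1.357]
force: [-0.5, -3.3, 0.3]
width: -0.2
gripper_force: 1.4
```

Emit:
{"method": "step_arm", "body": {"series": [[[0,0,0,0.014,0,0,1],[0,0,0,0,0,0,1]]]}}

```text
clock: 9.9
eef_pos: [490.1, -161.7, 10.9]
tool_rot: [-3.141, 0.001, 1.356]
force: [-1.1, -5.0, 0.2]
width: -0.1
gripper_force: 2.3
```

Contact force appears at about the predicted depth (5 N), so it is snug. Now I back off and do the proof press.

Emit:
{"method": "step_arm", "body": {"series": [[[0,0,0,-0.05,0,0,1],[0,0,0,-0.12,0,0,1],[0,0,0,0,0,-0.27,1],[0,0,0,0,0,-0.27,1],[0,0,0,0,0,-0.135,1],[0,0,0,0.224,-0.008,0,1],[0,0,0,0.224,-0.008,0,1],[0,0,0,0.224,-0.008,0,1],[0,0,0,0.224,-0.008,0,1],[0,0,0,0,0,0.16,1],[0,0,0,0,0,0.08,1],[0,0,0,0,0,0,1]]]}}

```text
clock: 11.1
eef_pos: [507.2, -53.6, 74.6]
tool_rot: [-3.138, 0.001, 1.357]
force: [-0.1, 0.2, -0.4]
width: -0.1
gripper_force: 0.0
```

Emit:
{"method": "step_arm", "body": {"series": [[[0,0,0,0,0,0.014,1],[0,0,0,0,0,0.007,1],[0,0,0,0,0,0,1]]]}}

```text
clock: 11.4
eef_pos: [509.1, -54.1, 73.4]
tool_rot: [3.141, -0.0, 1.356]
force: [-0.5, 0.4, -0.0]
width: -0.3
gripper_force: 0.0
```

Emit:
{"method": "step_arm", "body": {"series": [[[0,0,0,0,0,0.007,1],[0,0,0,0,0,0.005,1],[0,0,0,0,0,0,1]]]}}

```text
clock: 11.7
eef_pos: [509.0, -53.7, 71.6]
tool_rot: [3.141, 0.0, 1.357]
force: [-1.3, -0.2, 3.3]
width: -0.2
gripper_force: 1.5
```

Emit:
{"method": "step_arm", "body": {"series": [[[0,0,0,0,0,0.004,1],[0,0,0,0,0,0,1]]]}}

```text
clock: 11.9
eef_pos: [509.0, -53.7, 71.5]
tool_rot: [3.141, 0.0, 1.357]
force: [-1.6, -0.8, 8.9]
width: 0.0
gripper_force: 4.5
```

Emit:
{"method": "step_arm", "body": {"series": [[[0,0,0,0,0,0.004,1],[0,0,0,0,0,0,1]]]}}

```text
clock: 12.1
eef_pos: [509.0, -53.7, 71.3]
tool_rot: [3.141, 0.001, 1.357]
force: [-3.1, -0.3, 14.3]
width: -0.2
gripper_force: 7.1
```

It stands solid at 71.4 mm. Before, it sank to 66.8 mm. I hold the press, then lift off.

Emit:
{"method": "step_arm", "body": {"series": [[[0,0,0,0,0,0,1],[0,0,0,0,0,0,1],[0,0,0,0,0,0,1],[0,0,0,0,0,0,1],[0,0,0,0,0,0,1],[0,0,0,0,0,0,1],[0,0,0,0,0,0,1]]]}}

```text
clock: 12.8
eef_pos: [509.0, -53.8, 71.4]
tool_rot: [3.141, 0.0, 1.357]
force: [-2.6, -0.6, 14.0]
width: -0.1
gripper_force: 7.0
```

Emit:
{"method": "step_arm", "body": {"series": [[[0,0,0,0,0,-0.1,1],[0,0,0,0,0,-0.3,1],[0,0,0,0,0,-0.3,1],[0,0,0,-0.3,0,0,1],[0,0,0,-0.3,0,0,1],[0,0,0,-0.2,0,0,1],[0,0,0,0,0,0,1],[0,0,0,0,0,0,1]]]}}

```text
clock: 13.6
eef_pos: [483.1, -171.1, 175.0]
tool_rot: [-3.142, -0.0, 1.355]
force: [0.5, 0.6, 0.2]
width: 0.5
gripper_force: 0.0
```

Run:
```python
from h import *
p,q=wedge('w5.png')
for n in ('motor','press_point'):print(n,[(np.round(d['centre']),round(d['score'],2)) for d in ctrl.recognise(p,n)][:2])
```

```text
13.6 [ 483.1 -171.1  175. ] [0.5 0.6 0.2] poly [[297, 84], [302, 167], [348, 164], [345, 85]]
motor [(array([467., 183.]), 0.61)]
press_point [(array([401.,  39.]), 0.56)]
```

View pics/w5.png

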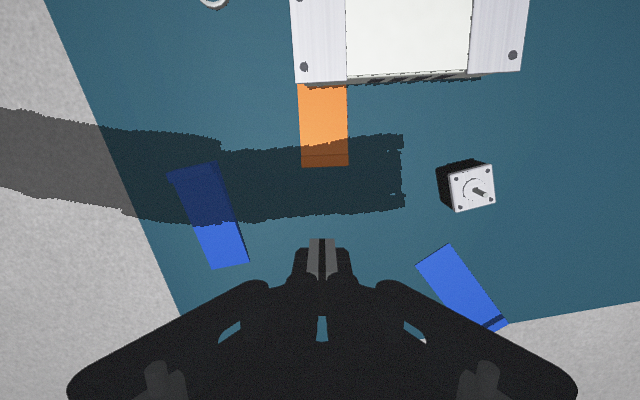

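The wedge sits under the corner, heel back edge (302,167)–(348,165), with the box corner at (295,84) and everything else untouched. One numeric check, then I hand in.

Run:
```python
from h import *
p=shot('wrist')
a,b=[atz(p,u,22)[:2] for u in((302,168),(349,165))];d=(b-a)/np.hypot(*(b-a));u=np.array([-d[1],d[0]])
C,D=[atz(p,q,72)[:2] for q in((295,84),(521,71.5))];ex=(D-C)/np.hypot(*(D-C));ey=np.array([-ex[1],ex[0]])
F=C+22*ex+22*ey;v=F-(a+b)/2;along=v@u-65;lat=v@d
print(C,F,'wedge-x',along,'lat',lat,np.degrees(np.arctan2(u[1],u[0])))
if abs(lat)<13 and 15<along<50: print(ctrl.finish_job())
```

```text
[483.52396373 -69.39465312] [508.74418154 -51.17541565] wedge-x 34.11714603717864 lat 1.7259167291418267 81.59723103317575
the job is handed in; nothing more can be done
None
```

The job is handed in: the wedge sits snug under the short foot, about 34 mm from wedge centre and 2 mm off its midline. The corner held a 14 N press at 71.4 mm (before wedging it sank to 66.8 mm), and I had not seen the judge's verdict when this ended.

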